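# Load the reel crate and push it up the ramp behind its lip stop

## Task

Put the black-faced fishing reel into the green crate, then push the crate up the ramp, without lifting it, over the orange lip until its rear edge has dropped behind the lip and it lies flat on the ramp. Push gently, never with 20 newtons or more, keep the reel in the crate, and leave the red-faced reel and everything else on the bench where it is.

Things in the scene. Friction and masses are not known exactly. Their poses are not given: they have to be found in the camera images.
- ramp: Fixed aluminium ramp, face 400 mm long, 150 mm wide, sloping 0.2 rad, with blue side guides 120 mm apart inside and 22 mm high. Origin: on its upper face, midway across, 190 mm from the low end; x: up the slope, away from the robot; y: across; z: square out of the face. An adjustable dock (orange lip and black buffer in one piece) is clamped on it and stays put.
- lip_nominal (a point): Nominal foot of the orange lip's upright back, on the face, 25 mm up-slope of the ramp's origin; same axes. The real lip lies anywhere up to 20 mm up or down the slope of here: its setting differs every time and is NOT measured. It spans the guides, a 26 mm long wedge rising to a 5 mm high crest. Pushing the loaded crate takes 2 to 5 N, up to about 10 N while it climbs and tips over the lip.
- buffer_nominal (a point): Nominal foot of the black rubber buffer's face, 123 mm up-slope of lip_nominal; it shifts with the real lip, so the crate has 3 mm of play behind the lip. Face 6 to 32 mm above the ramp; spring 3 N per mm, 14 mm travel. Once the crate has tipped over the crest the push falls to 2 to 5 N; when it then rises to about 12 N the rear edge is behind the lip: draw back.
- crate_center (a point): Centre, half-way up, of the open green crate's box: 120 mm long (x, up the ramp), 110 mm wide (y), 45 mm high (z, square to the ramp), walls and floor 4 mm, 0.3 to 0.45 kg. On its rear (robot side) wall a slick round steel push bar, 100 mm wide, 10 mm thick, stands out 12 mm, its middle 18 mm above the underside. It starts low on the ramp between the guides and stays there by friction.
- crate_rear (a point): Middle of the crate's lower rear edge (the low, robot-side end), on its underside; 60 mm back along the crate's x and 22.5 mm below crate_center. The axes are the crate's.
- reel_black_center (a point): Centre of the body of the black-faced reel, lying flat with crank upward: 54 mm diameter, 32 mm high to the face, 16 mm above what it lies on, about 0.18 kg. The crank's grip rises to 55 mm above its underside. Own x: along the crank bar, grasp it across x; a 56 mm wide foot plate stands out to 35 mm at -y. z: up, its spool axis.
- reel_red_center (a point): The same kind of reel with a red face, to be left alone; centre and axes as for the black one.
- oil_bottle: Small oil bottle, 34 mm across and 85 mm tall, to be left alone; origin at its underside.
- screw_jar: Clear jar with brass lid, 56 mm across and 60 mm tall, to be left alone; origin at its underside.
- screwdriver: Screwdriver, 170 mm long along its x, to be left alone; origin at its underside.
- brush: Brush, 160 mm long along its x, to be left alone; origin at its underside.
- spare_spool: Brass spool ring, 52 mm across and 22 mm high, to be left alone; origin at its underside.
Things that resemble listed ones, but are neither listed nor needed, are in the scene too. What is shaped like the part that bears reel_black_center but purple is not meant.

How it is judged (in metres and radians):
On the way:
1. the black-faced reel lies in the crate, released, the crate still below the lip (x of reel_black_center in the frame of crate_center between -0.05 and 0.05 m and y of reel_black_center in the frame of crate_center between -0.05 and 0.05 m and z of reel_black_center in the frame of crate_center below 0.015 m and contact force between reel_black and the fingers below 0.1 N and x of crate_center in the frame of ramp below 0 m), for 0.2 s.
At the end, for the whole second after the job is handed in: The crate lies at rest flat on the ramp (within 0.03 rad, rear edge within 2.5 mm of the face), rear edge behind the lip (crate centre at x 62 to 112 mm in the ramp's frame), with the black-faced reel in it (within 50 mm of its centre along x and y, under 15 mm above it) (x of crate_center in the frame of ramp between 0.062 and 0.112 m and z of crate_rear in the frame of ramp below 0.0025 m and angle between the z axis of crate_center and the z axis of ramp, either way round below 0.03 rad and x of reel_black_center in the frame of crate_center between -0.05 and 0.05 m and y of reel_black_center in the frame of crate_center between -0.05 and 0.05 m and z of reel_black_center in the frame of crate_center below 0.015 m and linear speed of crate below 0.01 m/s); the robot touches nothing.
It fails at once if the crate is pushed with 20 N or more (contact force between crate and the fingers above 20 N or contact force between crate and the arm above 20 N).
It fails at once if the crate is lifted off the ramp (its centre more than 45 mm from the face) (z of crate_center in the frame of ramp above 0.045 m).
It fails at once if a bystander is moved by more than 20 mm (distance of any of reel_red_center, oil_bottle, screw_jar, screwdriver, brush, spare_spool from where it was at the start of the episode above 0.02 m).
It also fails if it takes over 64 s, if anything falls off the work surface, if the arm or the gripper's body presses on something with over 40 N, if the wrist force passes 120 N, or if a joint passes its speed limit or range.

## Robot

A 6-joint arm with a two-finger parallel gripper is mounted at the origin on the work surface. World frame = base frame: x ahead of the robot, y to its left, z up, the work surface at z = 0. Lengths are in m, angles in degrees, forces in N, time in s.
With the tool pointing down it reaches from about 0.4 to 0.825 m from the base axis. Payload 7 kg.
Tool frame: the origin (TCP) lies between the finger pads; the fingertips stand 19 mm ahead of it and the grasp point (between the pads) is the TCP (r.finger_overhang is the distance from the TCP to the fingertips, in m); z points along the fingers, y is the direction in which the jaws open and shut (so a half turn about z gives the same grasp; the last joint's range is limited). The gripper opens to 88 mm and grips with 3 to 60 N. Pads are 19 mm wide; open, the fingers measure 130 mm over their backs; the gripper's body (78 mm by 193 mm) begins 47 mm behind the grasp point.
Start: joints at [-54.769, 20.546, 0.682, 0, -70.136, -16.507], TCP at [0.217, -0.639, 0.246] pointing down, gripper open.
Joint ranges: [-176.03, 176.03], [-82.01, 121.73], [-58.28, 71.71], [-173.87, 95.51], [-174.79, -0.11], [-173.66, 173.66]. Speed limits (degrees/s): [136.94, 136.94, 172.46, 180, 180, 180].

## Interface

Orientations are given as [roll, pitch, yaw] about the fixed x, y, z axes, in that order (R = Rz(yaw) Ry(pitch) Rx(roll)).
In Python, from plant import r, optics gives the robot as it stands. The module is installed in compiled form; this text tells all that it offers.
- The arm moves only by the tool step_arm, never from a script. Its argument "increments" is a list of rows, each an object of numbers: "tx", "ty", "tz": the shift along the world's x, y, z in mm; "ax", "ay", "az": the turn, a rotation vector about the world's x, y, z in degrees; "claw": the gripper command: -1 is shut, 1 is fully open, values between are in proportion. In form: [{"tx": .., "ty": .., "tz": .., "ax": .., "ay": .., "az": .., "claw": ..}, ...]. A call has 1 to 12 rows; each row shifts and turns the commanded pose from where the row before left it; what a row does not reach is not made up. A row lasts 1/10 s, in which the tool goes at most 50 mm and 8.59 degrees, less where a joint would pass 70% of its speed; a pose out of reach is approached as far as the arm can. A call with a gripper value outside its range is refused whole. The fingers move at their own pace and stop on an object; "newtons" is the grip in N (left out, the last holds). Time passes only in rows, so rows that do not move let the fingers close. It gives the time, the measured TCP pose, the force and the opening at its end, in the units of the state.
- r.get_state(): the state, without advancing time (a new reading comes with each control period).
- optics.capture(name): name is "scene" or "side" or "wrist"; returns a dict with "image" (480x640x3 uint8, blue, green, red), "depth" (480x640 float32, m along the optical axis (not along the pixel's ray), 0 where there is no reading), "fx", "fy", "cx", "cy" (pixels), "R" (3x3) and "t" (3): a world point X has camera coordinates R X + t. Camera axes: x right, y down, z forward; pixel columns grow to the right and rows downward; lengths in m; the calibration is good to about 2 mm. A picture is of the moment at which its call begins.
- r.close_job(): hands the job in, once; it reports no verdict.
The state is a dict: "time_s": time; "joints": joint angles; "qd": joint speeds; "joint_torque": joint torques, N m; "tcp_pos": TCP position; "eef_rot": TCP orientation; "contact_force": force on the tool from outside, world axes, zero at the start; "moment": the same for the moment, N m; "gripper_width": finger opening in m.
Only numpy, scipy, OpenCV 4.12 (cv2) and the standard library are available. Lean on these libraries where they do the work, as an engineer would, in place of code of your own. Each camera call takes 0.05 s, during which the arm holds its last target. There are 200 camera calls.

## Working session

There is one attempt and no reset: what is moved stays moved. The work goes in short steps, Python scripts to look and compute and a tool call to move; the robot and the scene stay as the last step left them, time stands still between calls to the robot, and variables do not carry over. Pictures are saved under pics/ and viewed, about 8 in all and at most 12, crops included, and the job is handed in when it is done.

Besides the shell and the picture viewer there is one more tool, called in YAML: its name, and indented under it one key for each argument. step_arm: Moves the arm, as the interface text tells. Its arguments: {"type":"object","properties":{"increments":{"type":"array","items":{"type":"object","properties":{"tx":{"type":"number"},"ty":{"type":"number"},"tz":{"type":"number"},"ax":{"type":"number"},"ay":{"type":"number"},"az":{"type":"number"},"claw":{"type":"number"}}}},"newtons":{"type":"number"}},"required":["increments"]}

```bash
mkdir -p pics; cat > h.py <<'E'
import numpy as np, cv2
from plant import r, optics
def cap(n,f=None):
    c=optics.capture(n); np.savez('%s.npz'%n,**c)
    if f: cv2.imwrite('pics/'+f,c['image'])
    return c
def cloud(c):
    d=c['depth']; v,u=np.mgrid[0:480,0:640]
    P=np.stack([(u-c['cx'])/c['fx']*d,(v-c['cy'])/c['fy']*d,d],-1)
    W=(P-c['t'])@c['R']; W[d==0]=np.nan
    return W
E
python3 - <<'E'
from h import *
a=cap('scene','s1.png');b=cap('side','d1.png')
for c in(a,b): print(-c['R'].T@c['t'],c['R'][2],c['fx'])
print(r.get_state())
E
```

```text
[ 1.43026222 -0.23039498  1.14466651] [-0.6102352   0.16561424 -0.77471603] 618.7261892657672
[0.12346419 0.79716129 1.02262324] [ 0.35195924 -0.60902576 -0.71078289] 622.4223438283733
{'time_s': 0.1, 'joints': array([-5.47694027e+01,  2.05875595e+01,  6.38255974e-01, -1.82911653e-02,
       -7.01365741e+01, -1.65068157e+01]), 'qd': array([-0.05860167, -0.07093311,  0.08863044,  0.02853682,  0.01139558,
       -0.03293312]), 'joint_torque': array([ 5.68022206e-04, -5.84162271e+01,  2.93749756e+01,  7.01553047e+00,
        1.01895348e-02, -8.87190754e-05]), 'tcp_pos': array([ 0.21651904, -0.63888541,  0.24470621]), 'eef_rot': array([ 1.79912776e+02, -7.91562232e-03, -1.61282440e+02]), 'contact_force': array([0.00242014, 0.62243019, 0.63909749]), 'moment': array([-0.03681201, -0.01907357,  0.01450623]), 'gripper_width': 0.08774309353865495}
```

View pics/s1.png

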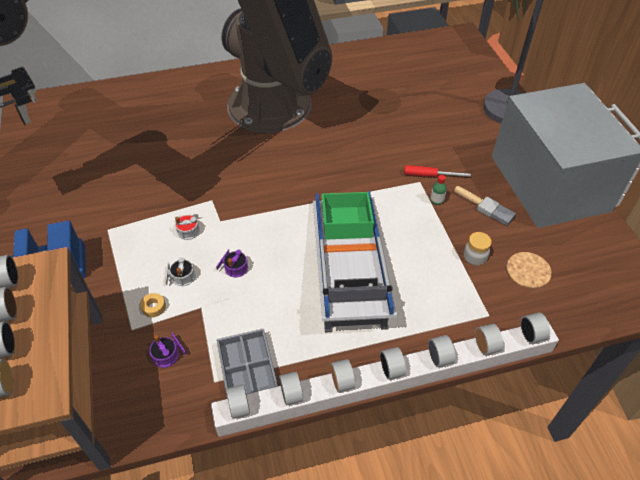

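View pics/d1.png

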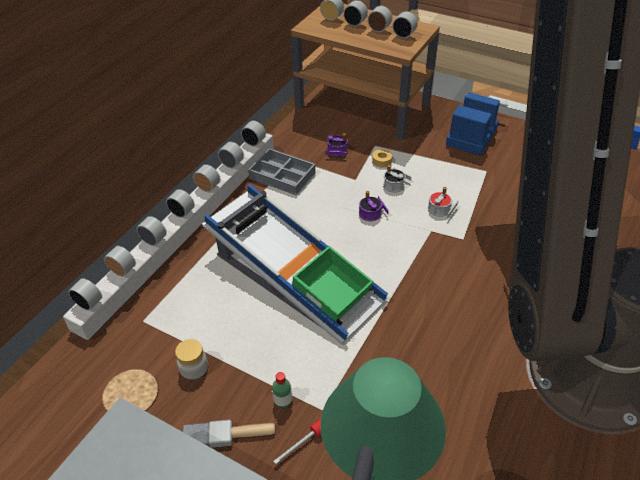

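The scene picture shows the black reel at about (181,270), the red reel at (187,225), the crate at (347,215), the orange lip at (350,247) and the buffer at (358,290). In the side picture the black reel is at (395,180) and the crate at (332,285).

```bash
cat > m1.py <<'E'
from h import *
L=[dict(np.load(n+'.npz')) for n in('scene','side')]
for c,(u,v) in zip(L,[(181,270),(395,180)]):
    W=cloud(c); I=c['image'].astype(int); h=cv2.cvtColor(c['image'],cv2.COLOR_BGR2HSV)
    w=W[v-35:v+35,u-35:u+35].reshape(-1,3); ok=np.isfinite(w).all(1)&(w[:,2]>.012); 
    ctr=np.nanmedian(W[v-3:v+4,u-3:u+4].reshape(-1,3),0); print('seed',ctr)
    w=w[ok]; w=w[np.hypot(*(w-ctr)[:,:2].T)<.05]
    for lo,hi in[(.012,.026),(.028,.036),(.036,.044),(.044,.065)]:
        q=w[(w[:,2]>lo)&(w[:,2]<hi)]; print(lo,len(q),q.mean(0).round(4) if len(q) else '',q.min(0).round(3) if len(q) else '',q.max(0).round(3) if len(q) else '')
    g=(h[...,0]>50)&(h[...,0]<75)&(h[...,1]>120)&(W[...,0]>.4)&(abs(W[...,1])<.3)
    g&=np.isfinite(W).all(-1)
    n,lab,st,_=cv2.connectedComponentsWithStats(g.astype(np.uint8)); k=1+st[1:,4].argmax(); q=W[lab==k]
    print('green',len(q),q.mean(0),q.min(0),q.max(0))
    o=(h[...,0]>5)&(h[...,0]<16)&(h[...,1]>190)&(W[...,0]>.4)&(abs(W[...,1])<.3)&(h[...,2]>150)
    n,lab,st,_=cv2.connectedComponentsWithStats(o.astype(np.uint8)); k=1+st[1:,4].argmax(); q2=W[lab==k];q2=q2[np.isfinite(q2).all(1)]
    print('orange',len(q2),q2.mean(0),q2.min(0),q2.max(0))
    b=(h[...,0]>100)&(h[...,0]<125)&(h[...,1]>120)&(W[...,0]>.4)&(W[...,0]<1)&(abs(W[...,1])<.25)&(W[...,2]>.01)
    q3=W[b]; print('blue',len(q3),q3.min(0),q3.max(0)); 
    m=q3[:,:2]-q3[:,:2].mean(0); e=np.linalg.svd(m,full_matrices=0)[2]; print('dir',np.degrees(np.arctan2(e[0,1],e[0,0])),q3.mean(0))
    np.save('blue%d.npy'%(u),q3);np.save('green%d.npy'%u,q);np.save('or%d.npy'%u,q2)
    k=cv2.resize(c['image'][v-35:v+35,u-40:u+40],None,fx=5,fy=5,interpolation=2); c['k']=k
cv2.imwrite('pics/reel.png',np.hstack([c['k'] for c in L]))
E
python3 m1.py
```

```text
seed [ 0.5681941  -0.3169348   0.03957427]
0.012 115 [ 0.5636 -0.3317  0.0192] [ 0.527 -0.357  0.012] [ 0.582 -0.295  0.026]
0.028 272 [ 0.5571 -0.317   0.0322] [ 0.529 -0.351  0.028] [ 0.581 -0.291  0.036]
0.036 79 [ 0.5513 -0.3171  0.039 ] [ 0.53  -0.343  0.036] [ 0.584 -0.292  0.044]
0.044 29 [ 0.5692 -0.3197  0.0513] [ 0.533 -0.325  0.044] [ 0.579 -0.309  0.061]
green 2136 [0.51425033 0.08114667 0.05029972] [0.44394065 0.01248549 0.01800657] [0.58903149 0.14447369 0.09129866]
orange 236 [0.61241515 0.05882114 0.05416855] [0.59099853 0.00352745 0.04592706] [0.63251933 0.11400333 0.06234713]
blue 391 [ 0.41310924 -0.04845805  0.03209243] [0.82577686 0.15887618 0.11634432]
dir -4.649083906242894 [0.64193425 0.05021981 0.07646846]
seed [ 0.5447552  -0.30294694  0.0324296 ]
0.012 97 [ 0.5419 -0.312   0.0188] [ 0.518 -0.351  0.012] [ 0.573 -0.291  0.026]
0.028 184 [ 0.5528 -0.3149  0.0324] [ 0.526 -0.345  0.028] [ 0.58  -0.29   0.036]
0.036 63 [ 0.5485 -0.3152  0.039 ] [ 0.529 -0.335  0.036] [ 0.575 -0.294  0.044]
0.044 29 [ 0.5637 -0.3182  0.0499] [ 0.533 -0.328  0.044] [ 0.575 -0.31   0.057]
green 3153 [0.51769049 0.06947765 0.04925283] [0.44226774 0.00226421 0.0228264 ] [0.58355504 0.1468407  0.09172023]
orange 1 [ 0.6088678  -0.00227336  0.051651  ] [ 0.6088678  -0.00227336  0.051651  ] [ 0.6088678  -0.00227336  0.051651  ]
blue 1680 [ 0.41229001 -0.23835259  0.01401683] [0.94054407 0.16293877 0.11559842]
dir 159.1922388313765 [0.6156999  0.07820234 0.06487948]
```

View pics/reel.png

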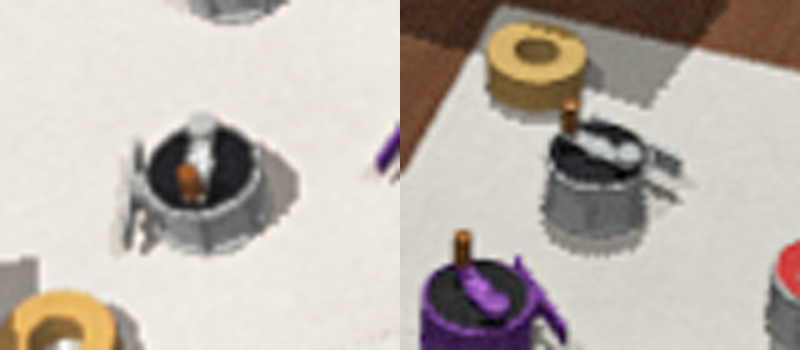

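The black reel lies with its crank bar roughly along world x, grip at +x. The foot plate is toward world -y, so its yaw is near 0. Next I measure the ramp, crate and lip.

```bash
cat > m2.py <<'E'
from h import *
def load(): return [dict(np.load(n+'.npz')) for n in('scene','side')]
for c in load():
    W=cloud(c); h=cv2.cvtColor(c['image'],cv2.COLOR_BGR2HSV)
    # face points between lip and buffer
    box=(W[...,0]>.65)&(W[...,0]<.72)&(W[...,1]>.015)&(W[...,1]<.09)&(W[...,2]>.03)&(W[...,2]<.12)&(h[...,1]<60)
    q=W[box]; A=np.c_[q[:,:2],np.ones(len(q))]
    for _ in range(4):
        s=np.linalg.lstsq(A,q[:,2],rcond=None)[0]; e=q[:,2]-A@s; k=abs(e)<max(.002,2*e.std()); q=q[k];A=A[k]
    print('face',len(q),s,'slope',np.arctan(np.hypot(*s[:2])),'yaw',np.degrees(np.arctan2(s[1],s[0])),e.std())
    # blue guides
    b=(h[...,0]>100)&(h[...,0]<125)&(h[...,1]>120)&(W[...,0]>.42)&(W[...,0]<.8)&(W[...,1]>-.06)&(W[...,1]<.18)
    H=W[...,2]-(W[...,0]*s[0]+W[...,1]*s[1]+s[2])
    t=b&(H>.017)&(H<.027)
    for sg in(0,1):
        q=W[t]; mid=.068-.1*(q[:,0]-.56); q=q[(q[:,1]>mid)==bool(sg)]
        if len(q)>20:
            vx,vy,x0,y0=cv2.fitLine(q[:,:2].astype(np.float32),cv2.DIST_HUBER,0,.01,.01).ravel()
            print('guide',sg,len(q),'yaw',np.degrees(np.arctan(vy/vx)),'y at .6',y0+vy/vx*(.6-x0),q[:,0].min(),q[:,0].max())
    g=(h[...,0]>50)&(h[...,0]<80)&(h[...,1]>120)&(W[...,0]>.4)&(W[...,0]<.62)&(W[...,1]>-.03)&(W[...,1]<.17)
    rim=g&(H>.039)&(H<.05); q=W[rim]; rc=cv2.minAreaRect(q[:,:2].astype(np.float32)); print('rim',len(q),rc,H[rim].mean())
    o=(h[...,0]>3)&(h[...,0]<18)&(h[...,1]>150)&(W[...,0]>.57)&(W[...,0]<.66)&(W[...,1]>-.03)&(W[...,1]<.15)&(H<.02)
    q=W[o]; print('orange',len(q),cv2.minAreaRect(q[:,:2].astype(np.float32)),H[o].min(),H[o].max())
E
python3 m2.py
```

```text
face 561 [ 0.2043682  -0.04181048 -0.07297695] slope 0.20565213529683948 yaw -11.562255909885524 0.0013573576744988752
guide 0 169 yaw -11.7276945 y at .6 -0.0052392036 0.42060005672268636 0.7966115733411034
guide 1 94 yaw -12.191363 y at .6 0.12494087 0.4445086449882051 0.7998595977357592
rim 430 ((0.5138922929763794, 0.07994541525840759), (0.1122741848230362, 0.12691722810268402), 77.3295669555664) 0.04452244984960886
orange 314 ((0.6092087626457214, 0.05892997607588768), (0.11628242582082748, 0.027536697685718536), 77.9787368774414) -0.002590544882886743 0.010432355540028318
face 837 [ 0.20330791 -0.04588708 -0.07193172] slope 0.20548037071072908 yaw -12.718682026984785 0.0019026610302055587
guide 0 214 yaw -11.593586 y at .6 -0.00308315 0.4203001239408023 0.7935756748912536
guide 1 527 yaw -11.421375 y at .6 0.1272427 0.4381505255574087 0.7993074782957822
rim 619 ((0.5103405714035034, 0.08037125319242477), (0.11418715119361877, 0.11964432150125504), 78.05743408203125) 0.04514434693344197
orange 491 ((0.607180655002594, 0.05270369350910187), (0.1104363426566124, 0.02790168859064579), 77.06488800048828) -0.005794786533395345 0.010687865941361736
```

step_arm:
  increments:
    - {"tx": 28, "ty": 27, "az": 6}
    - {"tx": 28, "ty": 27, "az": 6}
    - {"tx": 28, "ty": 27, "az": 6}
    - {"tx": 28, "ty": 27, "az": 6}
    - {"tx": 28, "ty": 27, "az": 6}
    - {"tx": 28, "ty": 27, "az": 6}
    - {"tx": 28, "ty": 27, "az": 6}
    - {"tx": 28, "ty": 27, "az": 6}
    - {"tx": 28, "ty": 27, "az": 6}
    - {"tx": 28, "ty": 27, "az": 6}
    - {"tx": 28, "ty": 27, "az": 6}
    - {"tx": 28, "ty": 25, "az": 5}

```text
$.increments[0]: bad value
```

```bash
python3 - <<'E'
from h import *
for n,(u,v) in(('scene',(181,270)),('side',(395,180))):
    c=dict(np.load(n+'.npz'));W=cloud(c);w=W[v-35:v+35,u-35:u+35].reshape(-1,3)
    d=np.hypot(w[:,0]-.555,w[:,1]+.3165)
    q=w[(d<.028)&(w[:,2]>.036)&(w[:,2]<.046)]; f=cv2.fitLine(q[:,:2].astype(np.float32),cv2.DIST_HUBER,0,.01,.01).ravel(); print('bar',len(q),np.degrees(np.arctan2(f[1],f[0])),f[2:])
    q=w[(d<.036)&(w[:,2]>.008)&(w[:,1]<-.342)]; print('foot',len(q),q.min(0),q.max(0))
c=cap('wrist','w1.png'); s=r.get_state(); print(s['tcp_pos'],s['eef_rot'],s['joints'],s['time_s'])
E
```

```text
bar 83 -11.000877 [ 0.55023456 -0.31629762]
foot 34 [ 0.53642149 -0.35218752  0.01116957] [ 0.56312413 -0.34205565  0.03629905]
bar 69 -10.053176 [ 0.5502288 -0.3153295]
foot 8 [ 0.5362686  -0.34701764  0.02322678] [ 0.56052518 -0.34202195  0.03470885]
[ 0.21654001 -0.6389693   0.24484013] [ 1.79926856e+02 -9.01464463e-03 -1.61280624e+02] [-5.47693637e+01  2.05830122e+01  6.46899507e-01 -1.29131985e-02
 -7.01365778e+01 -1.65068706e+01] 0.15
```

View pics/w1.png

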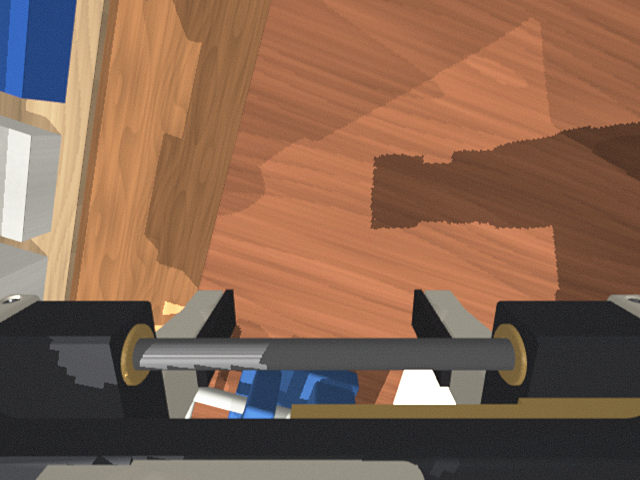

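The wrist view only showed bench and fingers, because the move was refused. The bar yaw is about -10.5°, so I want tool yaw -100.5. I'll give all the keys this time.

step_arm:
  increments:
    - {"tx": 28, "ty": 27, "tz": 0, "ax": 0, "ay": 0, "az": 5, "claw": 1}
    - {"tx": 28, "ty": 27, "tz": 0, "ax": 0, "ay": 0, "az": 5, "claw": 1}
    - {"tx": 28, "ty": 27, "tz": 0, "ax": 0, "ay": 0, "az": 5, "claw": 1}
    - {"tx": 28, "ty": 27, "tz": 0, "ax": 0, "ay": 0, "az": 5, "claw": 1}
    - {"tx": 28, "ty": 27, "tz": 0, "ax": 0, "ay": 0, "az": 5, "claw": 1}
    - {"tx": 28, "ty": 27, "tz": 0, "ax": 0, "ay": 0, "az": 5, "claw": 1}
    - {"tx": 28, "ty": 27, "tz": 0, "ax": 0, "ay": 0, "az": 5, "claw": 1}
    - {"tx": 28, "ty": 27, "tz": 0, "ax": 0, "ay": 0, "az": 5, "claw": 1}
    - {"tx": 28, "ty": 27, "tz": 0, "ax": 0, "ay": 0, "az": 5, "claw": 1}
    - {"tx": 28, "ty": 27, "tz": 0, "ax": 0, "ay": 0, "az": 5, "claw": 1}
    - {"tx": 28, "ty": 27, "tz": 0, "ax": 0, "ay": 0, "az": 5, "claw": 1}
    - {"tx": 29, "ty": 26, "tz": 0, "ax": 0, "ay": 0, "az": 6, "claw": 1}
  newtons: 20

```text
time_s: 1.35
tcp_pos: [0.5545, -0.3148, 0.2455]
eef_rot: [180.0, 0.0, -100.1]
contact_force: [1.0, -0.2, 1.5]
gripper_width: 0.0878
```

```bash
python3 - <<'E'
from h import *
c=dict(np.load('scene.npz'));W=cloud(c)
for n,(u,v) in dict(red=(187,224),spool=(152,303),purple=(235,262)).items():
    w=W[v-22:v+22,u-22:u+22].reshape(-1,3);w=w[w[:,2]>.012];print(n,np.percentile(w,[2,50,98],axis=0).round(3).tolist())
c=cap('wrist','w2.png');W=cloud(c)
w=W.reshape(-1,3);d=np.hypot(w[:,0]-.554,w[:,1]+.316)
q=w[(w[:,2]>.026)&(w[:,2]<.036)&(d<.05)];print(len(q),np.percentile(q,[1,50,99],axis=0),cv2.minEnclosingCircle(q[:,:2].astype(np.float32)))
print(r.get_state()['tcp_pos'])
E
```

```text
red [[0.389, -0.313, 0.013], [0.428, -0.288, 0.032], [0.448, -0.263, 0.052]]
spool [[0.594, -0.413, 0.013], [0.623, -0.389, 0.021], [0.647, -0.365, 0.027]]
purple [[0.527, -0.236, 0.014], [0.566, -0.2, 0.032], [0.586, -0.173, 0.054]]
1707 [[ 0.52575904 -0.34354751  0.02980899]
 [ 0.55116409 -0.32293981  0.03214021]
 [ 0.57631459 -0.29272346  0.03577955]] ((0.5511484742164612, -0.3180557191371918), 0.026954546570777893)
[ 0.55835093 -0.31193364  0.24504998]
```

View pics/w2.png

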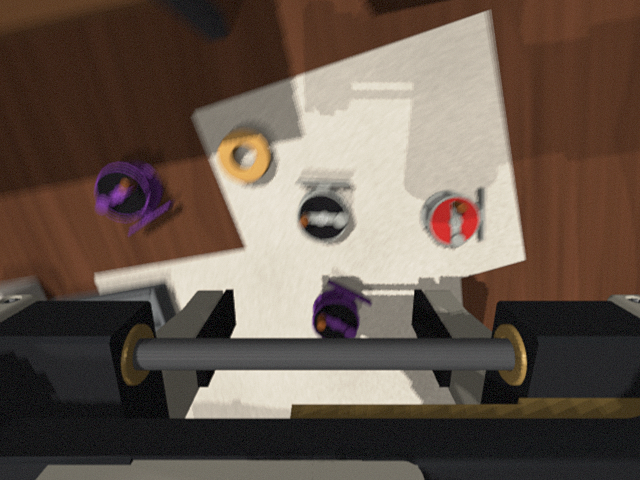

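The wrist view shows the black reel's face at (325,217), its foot plate at (327,183) parallel to the jaws, and both neighbours clear of the fingers. The fitted circle has a 27 mm radius and is centred at (0.551,-0.318). I'm descending.

step_arm:
  increments:
    - {"tx": -6, "ty": -6, "tz": -30, "ax": 0, "ay": 0, "az": 0, "claw": 1}
    - {"tx": 0, "ty": 0, "tz": -35, "ax": 0, "ay": 0, "az": 0, "claw": 1}
    - {"tx": 0, "ty": 0, "tz": -35, "ax": 0, "ay": 0, "az": 0, "claw": 1}
    - {"tx": 0, "ty": 0, "tz": -35, "ax": 0, "ay": 0, "az": 0, "claw": 1}
    - {"tx": 0, "ty": 0, "tz": -30, "ax": 0, "ay": 0, "az": 0, "claw": 1}
    - {"tx": 0, "ty": 0, "tz": -25, "ax": 0, "ay": 0, "az": 0, "claw": 1}
    - {"tx": 0, "ty": 0, "tz": -19, "ax": 0, "ay": 0, "az": 0, "claw": 1}
    - {"tx": 0, "ty": 0, "tz": -10, "ax": 0, "ay": 0, "az": 0, "claw": 1}
    - {"tx": 0, "ty": 0, "tz": 0, "ax": 0, "ay": 0, "az": 0, "claw": 1}
    - {"tx": 0, "ty": 0, "tz": 0, "ax": 0, "ay": 0, "az": 0, "claw": 1}
  newtons: 20

```text
time_s: 2.4
tcp_pos: [0.5481, -0.3225, 0.0271]
eef_rot: [-180.0, -0.0, -100.3]
contact_force: [-0.4, -0.2, -0.1]
gripper_width: 0.0876
```

step_arm:
  increments:
    - {"tx": 3, "ty": 5, "tz": -1, "ax": 0, "ay": 0, "az": 0, "claw": 1}
    - {"tx": 0, "ty": 0, "tz": 0, "ax": 0, "ay": 0, "az": 0, "claw": 1}
    - {"tx": 0, "ty": 0, "tz": 0, "ax": 0, "ay": 0, "az": 0, "claw": 0}
    - {"tx": 0, "ty": 0, "tz": 0, "ax": 0, "ay": 0, "az": 0, "claw": -1}
    - {"tx": 0, "ty": 0, "tz": 0, "ax": 0, "ay": 0, "az": 0, "claw": -1}
    - {"tx": 0, "ty": 0, "tz": 0, "ax": 0, "ay": 0, "az": 0, "claw": -1}
    - {"tx": 0, "ty": 0, "tz": 0, "ax": 0, "ay": 0, "az": 0, "claw": -1}
    - {"tx": 0, "ty": 0, "tz": 0, "ax": 0, "ay": 0, "az": 0, "claw": -1}
    - {"tx": 0, "ty": 0, "tz": 0, "ax": 0, "ay": 0, "az": 0, "claw": -1}
    - {"tx": 0, "ty": 0, "tz": 0, "ax": 0, "ay": 0, "az": 0, "claw": -1}
  newtons: 20

```text
time_s: 3.4
tcp_pos: [0.5508, -0.3174, 0.0256]
eef_rot: [-180.0, -0.0, -100.3]
contact_force: [1.1, 0.1, 0.5]
gripper_width: 0.0533
```

Gripped: the width is 53.3 mm against a 54 mm diameter. Next I lift and carry it over the crate.

step_arm:
  increments:
    - {"tx": 0, "ty": 0, "tz": 20, "ax": 0, "ay": 0, "az": 0, "claw": -1}
    - {"tx": 0, "ty": 0, "tz": 40, "ax": 0, "ay": 0, "az": 0, "claw": -1}
    - {"tx": 0, "ty": 0, "tz": 40, "ax": 0, "ay": 0, "az": 0, "claw": -1}
    - {"tx": 0, "ty": 10, "tz": 40, "ax": 0, "ay": 0, "az": 0, "claw": -1}
    - {"tx": -6, "ty": 30, "tz": 0, "ax": 0, "ay": 0, "az": -1.6, "claw": -1}
    - {"tx": -6, "ty": 33, "tz": 0, "ax": 0, "ay": 0, "az": 0, "claw": -1}
    - {"tx": -6, "ty": 33, "tz": 0, "ax": 0, "ay": 0, "az": 0, "claw": -1}
    - {"tx": -6, "ty": 33, "tz": 0, "ax": 0, "ay": 0, "az": 0, "claw": -1}
    - {"tx": -6, "ty": 33, "tz": 0, "ax": -0.4, "ay": -1.9, "az": 0, "claw": -1}
    - {"tx": -6, "ty": 33, "tz": 0, "ax": -0.4, "ay": -1.9, "az": 0, "claw": -1}
    - {"tx": -6, "ty": 33, "tz": 0, "ax": -0.4, "ay": -1.9, "az": 0, "claw": -1}
    - {"tx": -6, "ty": 33, "tz": 0, "ax": -0.4, "ay": -1.9, "az": 0, "claw": -1}

```text
time_s: 4.6
tcp_pos: [0.5018, -0.0451, 0.1653]
eef_rot: [-172.2, 0.0, -101.9]
contact_force: [0.2, 1.0, -2.1]
gripper_width: 0.0533
```

step_arm:
  increments:
    - {"tx": -6, "ty": 33, "tz": 0, "ax": -0.4, "ay": -1.8, "az": 0, "claw": -1}
    - {"tx": -3, "ty": 33, "tz": 0, "ax": -0.4, "ay": -1.8, "az": 0, "claw": -1}
    - {"tx": 0, "ty": 33, "tz": 0, "ax": 0, "ay": 0, "az": 0, "claw": -1}
    - {"tx": 0, "ty": 31, "tz": 0, "ax": 0, "ay": 0, "az": 0, "claw": -1}
    - {"tx": 0, "ty": 0, "tz": 0, "ax": 0, "ay": 0, "az": 0, "claw": -1}
    - {"tx": 0, "ty": 0, "tz": 0, "ax": 0, "ay": 0, "az": 0, "claw": -1}

```text
time_s: 5.2
tcp_pos: [0.493, 0.0841, 0.1651]
eef_rot: [-168.6, -0.1, -101.8]
contact_force: [-0.3, -0.5, -2.3]
gripper_width: 0.0532
```

```bash
cat > m3.py <<'E'
from h import *
yaw=np.radians(-11.9);th=.2
u=np.array([np.cos(th)*np.cos(yaw),np.cos(th)*np.sin(yaw),np.sin(th)]);n=np.array([-np.sin(th)*np.cos(yaw),-np.sin(th)*np.sin(yaw),np.cos(th)]);y=np.cross(n,u)
rim=np.array([.512,.080,.0733])
def toramp(p,o=rim-.0225*n): return np.array([(p-o)@u,(p-o)@y,(p-o)@n]) # crate_center start frame
E
python3 - <<'E'
from m3 import *
from scipy.spatial.transform import Rotation as R
s=r.get_state();print(s['tcp_pos'],s['eef_rot'],s['joints'],s['gripper_width'],s['time_s'],s['contact_force'])
M=R.from_euler('xyz',s['eef_rot'],degrees=True).as_matrix();print('toolz',M[:,2],-n,'jaw',M[:,1],u)
print((rim-.013*n-s['tcp_pos'])*1000, rim-.013*n)
rot=R.from_matrix(np.c_[-u,y,-n]@M.T).as_rotvec(degrees=True);print(rot)
cap('scene');cap('side')
E
```

```text
[0.49302622 0.08409982 0.16514265] [-1.68600142e+02 -8.27851351e-02 -1.01798274e+02] [ 38.53525525   2.197908   -40.75345064  13.60786627 -40.58149134
 -60.18217307] 0.053245035540491197 5.2 [-0.28297358 -0.47275043 -2.29534185]
toolz [ 0.19318956 -0.04180027 -0.98027064] [ 0.19439973 -0.04096645 -0.98006658] jaw [-0.9596204   0.20015323 -0.1976547 ] [ 0.95900395 -0.20209383  0.19866933]
[  21.50097382   -4.63237923 -104.58351704] [0.5145272  0.07946744 0.06055913]
[ 17.50039711  -3.78442486 -88.31949859]
```

step_arm:
  increments:
    - {"tx": 3, "ty": -0.7, "tz": -15, "ax": 0, "ay": 0, "az": 0, "claw": -1}
    - {"tx": 3, "ty": -0.6, "tz": -15, "ax": 0, "ay": 0, "az": 0, "claw": -1}
    - {"tx": 3, "ty": -0.6, "tz": -15, "ax": 0, "ay": 0, "az": 0, "claw": -1}
    - {"tx": 3, "ty": -0.6, "tz": -15, "ax": 0, "ay": 0, "az": 0, "claw": -1}
    - {"tx": 3, "ty": -0.6, "tz": -12, "ax": 0, "ay": 0, "az": 0, "claw": -1}
    - {"tx": 2, "ty": -0.5, "tz": -10, "ax": 0, "ay": 0, "az": 0, "claw": -1}
    - {"tx": 1.5, "ty": -0.4, "tz": -8, "ax": 0, "ay": 0, "az": 0, "claw": -1}
    - {"tx": 1, "ty": -0.2, "tz": -5, "ax": 0, "ay": 0, "az": 0, "claw": -1}
    - {"tx": 0.6, "ty": -0.1, "tz": -3, "ax": 0, "ay": 0, "az": 0, "claw": -1}
    - {"tx": 0, "ty": 0, "tz": 0, "ax": 0, "ay": 0, "az": 0, "claw": -1}

```text
time_s: 6.3
tcp_pos: [0.5137, 0.0791, 0.0674]
eef_rot: [-168.6, -0.1, -101.9]
contact_force: [-0.2, 0.4, -2.3]
gripper_width: 0.0529
```

step_arm:
  increments:
    - {"tx": 0.4, "ty": -0.1, "tz": -2, "ax": 0, "ay": 0, "az": 0, "claw": -1}
    - {"tx": 0.4, "ty": -0.1, "tz": -2, "ax": 0, "ay": 0, "az": 0, "claw": -1}
    - {"tx": 0, "ty": 0, "tz": 0, "ax": 0, "ay": 0, "az": 0, "claw": -1}
    - {"tx": 0, "ty": 0, "tz": 0, "ax": 0, "ay": 0, "az": 0, "claw": -1}

```text
time_s: 6.7
tcp_pos: [0.5146, 0.0793, 0.0637]
eef_rot: [-168.5, -0.0, -101.9]
contact_force: [0.2, 0.2, -2.2]
gripper_width: 0.0527
```

```bash
python3 - <<'E'
from m3 import *
s=r.get_state();print(s['tcp_pos'],s['contact_force'],(rim-.013*n-s['tcp_pos'])*1000)
a=cap('scene')['image'][170:270,290:410];b=cap('side')['image'][230:330,270:390]
cv2.imwrite('pics/c1.png',cv2.resize(np.hstack([a,b]),(800,333),interpolation=cv2.INTER_CUBIC))
E
```

```text
[0.51456477 0.07930512 0.0636603 ] [ 0.16867235  0.18115788 -2.16736267] [-0.03757749  0.16232104 -3.10116141]
```

View pics/c1.png

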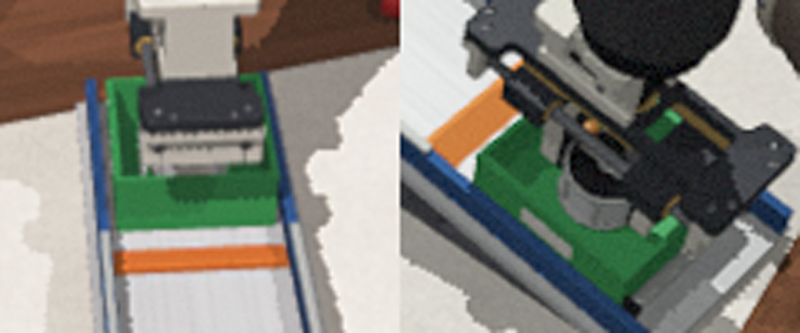

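Both crops show the reel between the fingers inside the crate, clear of the walls. I'm lowering in small steps until it touches.

step_arm:
  increments:
    - {"tx": 0.2, "ty": 0, "tz": -1, "ax": 0, "ay": 0, "az": 0, "claw": -1}
    - {"tx": 0.2, "ty": 0, "tz": -1, "ax": 0, "ay": 0, "az": 0, "claw": -1}
    - {"tx": 0.1, "ty": 0, "tz": -0.7, "ax": 0, "ay": 0, "az": 0, "claw": -1}
    - {"tx": 0, "ty": 0, "tz": 0, "ax": 0, "ay": 0, "az": 0, "claw": -1}

```text
time_s: 7.2
tcp_pos: [0.515, 0.0792, 0.0607]
eef_rot: [-168.6, -0.1, -101.9]
contact_force: [-0.1, 0.0, -1.9]
gripper_width: 0.0531
```

step_arm:
  increments:
    - {"tx": 0.2, "ty": 0, "tz": -0.8, "ax": 0, "ay": 0, "az": 0, "claw": -1}
    - {"tx": 0, "ty": 0, "tz": 0, "ax": 0, "ay": 0, "az": 0, "claw": -1}

```text
time_s: 7.4
tcp_pos: [0.5151, 0.0792, 0.0603]
eef_rot: [-168.5, -0.1, -101.9]
contact_force: [-4.1, -0.1, 4.1]
gripper_width: 0.0528
```

Contact. I'm opening slightly, to about 60 mm.

step_arm:
  increments:
    - {"tx": 0, "ty": 0, "tz": 0, "ax": 0, "ay": 0, "az": 0, "claw": 0.34}
    - {"tx": 0, "ty": 0, "tz": 0, "ax": 0, "ay": 0, "az": 0, "claw": 0.34}
    - {"tx": 0, "ty": 0, "tz": 0, "ax": 0, "ay": 0, "az": 0, "claw": 0.34}
    - {"tx": 0, "ty": 0, "tz": 0, "ax": 0, "ay": 0, "az": 0, "claw": 0.34}

```text
time_s: 7.8
tcp_pos: [0.5154, 0.0793, 0.0601]
eef_rot: [-168.5, -0.0, -101.9]
contact_force: [-0.4, -0.4, 0.1]
gripper_width: 0.0588
```

step_arm:
  increments:
    - {"tx": -0.8, "ty": 0.2, "tz": 4, "ax": 0, "ay": 0, "az": 0, "claw": 0.34}
    - {"tx": -2, "ty": 0.4, "tz": 10, "ax": 0, "ay": 0, "az": 0, "claw": 0.34}
    - {"tx": -4, "ty": 0.8, "tz": 20, "ax": 0, "ay": 0, "az": 0, "claw": 0.34}
    - {"tx": -6, "ty": 1.2, "tz": 30, "ax": 0, "ay": 0, "az": 0, "claw": 0.34}
    - {"tx": -6, "ty": 1.2, "tz": 30, "ax": 0, "ay": 0, "az": 0, "claw": 0.34}
    - {"tx": -4, "ty": 1, "tz": 20, "ax": 0, "ay": 0, "az": 0, "claw": 0.34}
    - {"tx": 0, "ty": 0, "tz": 0, "ax": 0, "ay": 0, "az": 0, "claw": 0.34}

```text
time_s: 8.5
tcp_pos: [0.4935, 0.0853, 0.1775]
eef_rot: [-168.3, 0.2, -101.8]
contact_force: [0.6, 0.3, -0.7]
gripper_width: 0.0586
```

```bash
cat > m4.py <<'E'
from m3 import *
def crate():
  for nm in('scene','side'):
    c=cap(nm);W=cloud(c);h=cv2.cvtColor(c['image'],cv2.COLOR_BGR2HSV)
    Q=(W-(rim-.045*n)); X=Q@u;Y=Q@y;Z=Q@n
    g=(h[...,0]>50)&(h[...,0]<80)&(h[...,1]>120)&(abs(Y)<.075)&(X>-.1)&(X<.3)&(Z>-.01)&(Z<.07)
    t=g&(Z>.039)&(Z<.056)
    A=np.c_[X[t],Y[t],Z[t]]; print(nm,'rim X',np.percentile(X[t],[.5,99.5]).round(4),'Y',np.percentile(Y[t],[.5,99.5]).round(4),'Z',Z[t].mean().round(4),'slope',np.polyfit(X[t],Z[t],1)[0].round(3))
    o=(h[...,0]>3)&(h[...,0]<18)&(h[...,1]>150)&(abs(Y)<.055)&(X>.05)&(X<.16)&(Z<.012)&(Z>-.006)
    if o.sum()>20: print(' lip X',np.percentile(X[o],[1,99]).round(4),o.sum())
    d=(h[...,1]<70)&(h[...,2]<60)&(abs(Y)<.045)&(abs(X-np.median(X[t]))<.06)&(Z>.02)&(Z<.07)
    if d.sum()>10: print(' reel dark',d.sum(),np.median(X[d]),np.median(Y[d]),np.median(Z[d]))
E
python3 - <<'E'
from m4 import *
crate();s=r.get_state();print(s['tcp_pos'],s['joints'],s['contact_force'],s['gripper_width'],s['time_s'])
M=rim-.045*n
E
```

```text
scene rim X [-0.0609  0.0637] Y [-0.0562  0.0557] Z 0.0446 slope -0.0
 lip X [0.0806 0.1079] 299
 reel dark 112 0.0031002538055489573 -0.00585190951774046 0.03855163380101244
side rim X [-0.062   0.0589] Y [-0.056   0.0567] Z 0.0454 slope -0.005
 lip X [0.0798 0.1033] 455
 reel dark 109 0.0028854157770924066 0.0015879344578915795 0.03896119164277548
[0.49242667 0.08431429 0.17459874] [ 38.65710722   1.41123501 -40.02213101  13.26949047 -41.93869967
 -59.90623153] [ 0.60920182  0.00360014 -0.66205648] 0.05860350185648548 8.6
```

The reel is released in the crate, which has not shifted. In crate-start coordinates the lip back is at about X=105 mm and the bar's rear face at -72 mm. I'll turn the tool vertical and rotate 90° while moving behind the bar.

step_arm:
  increments:
    - {"tx": -6, "ty": 1, "tz": 0, "ax": 1.2, "ay": 5.6, "az": 0, "claw": -0.1}
    - {"tx": -6, "ty": 1, "tz": 0, "ax": 1.2, "ay": 5.6, "az": 0, "claw": -0.1}
    - {"tx": -6, "ty": 1, "tz": 0, "ax": 0, "ay": 0, "az": 8, "claw": -0.1}
    - {"tx": -6, "ty": 1, "tz": 0, "ax": 0, "ay": 0, "az": 8, "claw": -0.1}
    - {"tx": -6, "ty": 1, "tz": 0, "ax": 0, "ay": 0, "az": 8, "claw": -0.1}
    - {"tx": -6, "ty": 1, "tz": 0, "ax": 0, "ay": 0, "az": 8, "claw": -0.1}
    - {"tx": -6, "ty": 1, "tz": 0, "ax": 0, "ay": 0, "az": 8, "claw": -0.1}
    - {"tx": -6, "ty": 1, "tz": 0, "ax": 0, "ay": 0, "az": 8, "claw": -0.1}
    - {"tx": -6, "ty": 2, "tz": 0, "ax": 0, "ay": 0, "az": 8, "claw": -0.1}
    - {"tx": -6, "ty": 2, "tz": 0, "ax": 0, "ay": 0, "az": 8, "claw": -0.1}
    - {"tx": -5, "ty": 1, "tz": 0, "ax": 0, "ay": 0, "az": 8, "claw": -0.1}
    - {"tx": -4, "ty": 1, "tz": 0, "ax": 0, "ay": 0, "az": 8, "claw": -0.1}

```text
time_s: 9.8
tcp_pos: [0.4226, 0.0976, 0.1729]
eef_rot: [179.9, 0.1, -21.6]
contact_force: [0.0, -0.1, 1.4]
gripper_width: 0.0392
```

step_arm:
  increments:
    - {"tx": 0, "ty": 0, "tz": 0, "ax": 0, "ay": 0, "az": 8, "claw": -0.1}
    - {"tx": 0, "ty": 0, "tz": 0, "ax": 0, "ay": 0, "az": 2, "claw": -0.1}
    - {"tx": 0, "ty": 0, "tz": 0, "ax": 0, "ay": 0, "az": 0, "claw": -0.1}
    - {"tx": 0, "ty": 0, "tz": 0, "ax": 0, "ay": 0, "az": 0, "claw": -0.1}

```text
time_s: 10.2
tcp_pos: [0.4231, 0.0977, 0.1733]
eef_rot: [179.9, 0.1, -12.0]
contact_force: [0.3, 0.3, -0.8]
gripper_width: 0.0396
```

step_arm:
  increments:
    - {"tx": 0, "ty": 0, "tz": -25, "ax": 0, "ay": 0, "az": 0, "claw": -0.1}
    - {"tx": 0, "ty": 0, "tz": -30, "ax": 0, "ay": 0, "az": 0, "claw": -0.1}
    - {"tx": 0, "ty": 0, "tz": -30, "ax": 0, "ay": 0, "az": 0, "claw": -0.1}
    - {"tx": 0, "ty": 0, "tz": -25, "ax": 0, "ay": 0, "az": 0, "claw": -0.1}
    - {"tx": 0, "ty": 1, "tz": -15, "ax": 0, "ay": 0, "az": 0, "claw": -0.1}
    - {"tx": 0, "ty": 0, "tz": -8, "ax": 0, "ay": 0, "az": 0, "claw": -0.1}
    - {"tx": 0, "ty": 0, "tz": 0, "ax": 0, "ay": 0, "az": 0, "claw": -0.1}
    - {"tx": 0, "ty": 0, "tz": 0, "ax": 0, "ay": 0, "az": 0, "claw": -0.1}

```text
time_s: 11.0
tcp_pos: [0.4237, 0.0992, 0.0414]
eef_rot: [-180.0, -0.0, -11.9]
contact_force: [-0.4, 0.3, 0.6]
gripper_width: 0.0396
```

step_arm:
  increments:
    - {"tx": 2, "ty": -0.4, "tz": 0.4, "ax": 0, "ay": 0, "az": 0, "claw": -0.1}
    - {"tx": 2, "ty": -0.4, "tz": 0.4, "ax": 0, "ay": 0, "az": 0, "claw": -0.1}
    - {"tx": 2, "ty": -0.4, "tz": 0.4, "ax": 0, "ay": 0, "az": 0, "claw": -0.1}
    - {"tx": 1, "ty": -0.2, "tz": 0.2, "ax": 0, "ay": 0, "az": 0, "claw": -0.1}
    - {"tx": 1, "ty": -0.2, "tz": 0.2, "ax": 0, "ay": 0, "az": 0, "claw": -0.1}

```text
time_s: 11.5
tcp_pos: [0.4317, 0.0974, 0.0429]
eef_rot: [-180.0, -0.0, -11.9]
contact_force: [-0.3, -0.9, -1.3]
gripper_width: 0.0394
```

```bash
python3 - <<'E'
from m3 import *
b=cap('side')['image'][220:360,260:420]
cv2.imwrite('pics/c2.png',cv2.resize(b,None,fx=4,fy=4,interpolation=cv2.INTER_CUBIC))
p=r.get_state();print(toramp(p['tcp_pos'],rim-.045*n),p['contact_force'],p['joints'])
E
```

```text
[-0.08654825  0.00054638  0.03143687] [-0.38719573  0.17574617 -0.45011335] [ 3.84025834e+01  1.31754372e+01 -4.24669658e+01  3.26764206e-03
 -3.43377704e+01  3.97202080e+01]
```

View pics/c2.png

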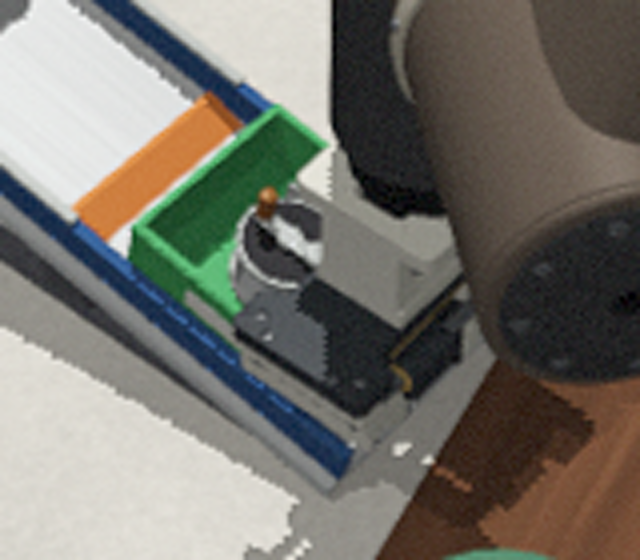

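The side crop shows the gripper behind the crate, above the guides, with the reel in the crate. I'm starting a slow push along the slope.

step_arm:
  increments:
    - {"tx": 1, "ty": -0.2, "tz": 0.2, "ax": 0, "ay": 0, "az": 0, "claw": -0.1}
    - {"tx": 1, "ty": -0.2, "tz": 0.2, "ax": 0, "ay": 0, "az": 0, "claw": -0.1}
    - {"tx": 1, "ty": -0.2, "tz": 0.2, "ax": 0, "ay": 0, "az": 0, "claw": -0.1}
    - {"tx": 1, "ty": -0.2, "tz": 0.2, "ax": 0, "ay": 0, "az": 0, "claw": -0.1}
    - {"tx": 1, "ty": -0.2, "tz": 0.2, "ax": 0, "ay": 0, "az": 0, "claw": -0.1}
    - {"tx": 1, "ty": -0.2, "tz": 0.2, "ax": 0, "ay": 0, "az": 0, "claw": -0.1}
    - {"tx": 1, "ty": -0.2, "tz": 0.2, "ax": 0, "ay": 0, "az": 0, "claw": -0.1}
    - {"tx": 1, "ty": -0.2, "tz": 0.2, "ax": 0, "ay": 0, "az": 0, "claw": -0.1}

```text
time_s: 12.35
tcp_pos: [0.439, 0.0956, 0.0441]
eef_rot: [180.0, 0.0, -11.9]
contact_force: [-3.8, 0.5, 0.8]
gripper_width: 0.0395
```

step_arm:
  increments:
    - {"tx": 1, "ty": -0.2, "tz": 0.2, "ax": 0, "ay": 0, "az": 0, "claw": -0.1}
    - {"tx": 1, "ty": -0.2, "tz": 0.2, "ax": 0, "ay": 0, "az": 0, "claw": -0.1}
    - {"tx": 1, "ty": -0.2, "tz": 0.2, "ax": 0, "ay": 0, "az": 0, "claw": -0.1}
    - {"tx": 1, "ty": -0.2, "tz": 0.2, "ax": 0, "ay": 0, "az": 0, "claw": -0.1}
    - {"tx": 1, "ty": -0.2, "tz": 0.2, "ax": 0, "ay": 0, "az": 0, "claw": -0.1}
    - {"tx": 1, "ty": -0.2, "tz": 0.2, "ax": 0, "ay": 0, "az": 0, "claw": -0.1}

```text
time_s: 12.95
tcp_pos: [0.4456, 0.0947, 0.0455]
eef_rot: [-180.0, -0.0, -11.9]
contact_force: [-3.2, 0.6, -1.1]
gripper_width: 0.0392
```

Contact at about 3.5 N, and the crate is sliding. I continue toward the lip.

step_arm:
  increments:
    - {"tx": 1, "ty": -0.2, "tz": 0.2, "ax": 0, "ay": 0, "az": 0, "claw": -0.1}
    - {"tx": 1.5, "ty": -0.3, "tz": 0.3, "ax": 0, "ay": 0, "az": 0, "claw": -0.1}
    - {"tx": 1.5, "ty": -0.3, "tz": 0.3, "ax": 0, "ay": 0, "az": 0, "claw": -0.1}
    - {"tx": 1.5, "ty": -0.3, "tz": 0.3, "ax": 0, "ay": 0, "az": 0, "claw": -0.1}
    - {"tx": 1.5, "ty": -0.3, "tz": 0.3, "ax": 0, "ay": 0, "az": 0, "claw": -0.1}
    - {"tx": 1.5, "ty": -0.3, "tz": 0.3, "ax": 0, "ay": 0, "az": 0, "claw": -0.1}
    - {"tx": 1, "ty": -0.2, "tz": 0.2, "ax": 0, "ay": 0, "az": 0, "claw": -0.1}
    - {"tx": 1, "ty": -0.2, "tz": 0.2, "ax": 0, "ay": 0, "az": 0, "claw": -0.1}

```text
time_s: 13.75
tcp_pos: [0.4558, 0.0924, 0.0475]
eef_rot: [180.0, 0.0, -11.9]
contact_force: [-5.1, 0.9, 0.9]
gripper_width: 0.0394
```

step_arm:
  increments:
    - {"tx": 1, "ty": -0.2, "tz": 0.2, "ax": 0, "ay": 0, "az": 0, "claw": -0.1}
    - {"tx": 1, "ty": -0.2, "tz": 0.2, "ax": 0, "ay": 0, "az": 0, "claw": -0.1}
    - {"tx": 1, "ty": -0.2, "tz": 0.2, "ax": 0, "ay": 0, "az": 0, "claw": -0.1}
    - {"tx": 1, "ty": -0.2, "tz": 0.2, "ax": 0, "ay": 0, "az": 0, "claw": -0.1}
    - {"tx": 1, "ty": -0.2, "tz": 0.2, "ax": 0, "ay": 0, "az": 0, "claw": -0.1}

```text
time_s: 14.25
tcp_pos: [0.4611, 0.0915, 0.0485]
eef_rot: [180.0, -0.0, -11.9]
contact_force: [-4.1, 0.4, -1.2]
gripper_width: 0.0393
```

step_arm:
  increments:
    - {"tx": 1, "ty": -0.2, "tz": 0.2, "ax": 0, "ay": 0, "az": 0, "claw": -0.1}
    - {"tx": 1, "ty": -0.2, "tz": 0.2, "ax": 0, "ay": 0, "az": 0, "claw": -0.1}
    - {"tx": 1, "ty": -0.2, "tz": 0.2, "ax": 0, "ay": 0, "az": 0, "claw": -0.1}
    - {"tx": 1, "ty": -0.2, "tz": 0.2, "ax": 0, "ay": 0, "az": 0, "claw": -0.1}
    - {"tx": 1, "ty": -0.2, "tz": 0.2, "ax": 0, "ay": 0, "az": 0, "claw": -0.1}

```text
time_s: 14.75
tcp_pos: [0.466, 0.0905, 0.0496]
eef_rot: [180.0, 0.0, -11.9]
contact_force: [-3.5, 0.8, -0.9]
gripper_width: 0.0398
```

step_arm:
  increments:
    - {"tx": 1, "ty": -0.2, "tz": 0.2, "ax": 0, "ay": 0, "az": 0, "claw": -0.1}
    - {"tx": 1, "ty": -0.2, "tz": 0.2, "ax": 0, "ay": 0, "az": 0, "claw": -0.1}
    - {"tx": 1, "ty": -0.2, "tz": 0.2, "ax": 0, "ay": 0, "az": 0, "claw": -0.1}
    - {"tx": 1, "ty": -0.2, "tz": 0.2, "ax": 0, "ay": 0, "az": 0, "claw": -0.1}
    - {"tx": 1, "ty": -0.2, "tz": 0.2, "ax": 0, "ay": 0, "az": 0, "claw": -0.1}
    - {"tx": 1, "ty": -0.2, "tz": 0.2, "ax": 0, "ay": 0, "az": 0, "claw": -0.1}

```text
time_s: 15.35
tcp_pos: [0.472, 0.0893, 0.0508]
eef_rot: [180.0, 0.0, -11.9]
contact_force: [-3.8, -0.1, -1.2]
gripper_width: 0.0396
```

step_arm:
  increments:
    - {"tx": 1, "ty": -0.2, "tz": 0.2, "ax": 0, "ay": 0, "az": 0, "claw": -0.1}
    - {"tx": 1, "ty": -0.2, "tz": 0.2, "ax": 0, "ay": 0, "az": 0, "claw": -0.1}
    - {"tx": 1, "ty": -0.2, "tz": 0.2, "ax": 0, "ay": 0, "az": 0, "claw": -0.1}
    - {"tx": 1, "ty": -0.2, "tz": 0.2, "ax": 0, "ay": 0, "az": 0, "claw": -0.1}
    - {"tx": 1, "ty": -0.2, "tz": 0.2, "ax": 0, "ay": 0, "az": 0, "claw": -0.1}
    - {"tx": 1, "ty": -0.2, "tz": 0.2, "ax": 0, "ay": 0, "az": 0, "claw": -0.1}

```text
time_s: 15.95
tcp_pos: [0.4782, 0.0882, 0.052]
eef_rot: [-180.0, -0.0, -11.9]
contact_force: [-4.1, 2.0, -1.1]
gripper_width: 0.0396
```

step_arm:
  increments:
    - {"tx": 1, "ty": -0.2, "tz": 0.2, "ax": 0, "ay": 0, "az": 0, "claw": -0.1}
    - {"tx": 1, "ty": -0.2, "tz": 0.2, "ax": 0, "ay": 0, "az": 0, "claw": -0.1}
    - {"tx": 1, "ty": -0.2, "tz": 0.2, "ax": 0, "ay": 0, "az": 0, "claw": -0.1}
    - {"tx": 1, "ty": -0.2, "tz": 0.2, "ax": 0, "ay": 0, "az": 0, "claw": -0.1}
    - {"tx": 1, "ty": -0.2, "tz": 0.2, "ax": 0, "ay": 0, "az": 0, "claw": -0.1}
    - {"tx": 1, "ty": -0.2, "tz": 0.2, "ax": 0, "ay": 0, "az": 0, "claw": -0.1}

```text
time_s: 16.55
tcp_pos: [0.484, 0.0869, 0.0532]
eef_rot: [180.0, 0.0, -11.9]
contact_force: [-3.1, 0.5, 0.5]
gripper_width: 0.0394
```

step_arm:
  increments:
    - {"tx": 1, "ty": -0.2, "tz": 0.2, "ax": 0, "ay": 0, "az": 0, "claw": -0.1}
    - {"tx": 1, "ty": -0.2, "tz": 0.2, "ax": 0, "ay": 0, "az": 0, "claw": -0.1}
    - {"tx": 1, "ty": -0.2, "tz": 0.2, "ax": 0, "ay": 0, "az": 0, "claw": -0.1}
    - {"tx": 1, "ty": -0.2, "tz": 0.2, "ax": 0, "ay": 0, "az": 0, "claw": -0.1}
    - {"tx": 1, "ty": -0.2, "tz": 0.2, "ax": 0, "ay": 0, "az": 0, "claw": -0.1}
    - {"tx": 1, "ty": -0.2, "tz": 0.2, "ax": 0, "ay": 0, "az": 0, "claw": -0.1}

```text
time_s: 17.15
tcp_pos: [0.49, 0.0857, 0.0544]
eef_rot: [180.0, 0.0, -11.9]
contact_force: [-4.1, 0.2, 1.2]
gripper_width: 0.0394
```

```bash
python3 - <<'E'
from m4 import *
crate();p=r.get_state();print(toramp(p['tcp_pos'],rim-.045*n),p['contact_force'])
E
```

```text
scene rim X [-0.0065  0.1184] Y [-0.0546  0.0571] Z 0.0464 slope 0.028
 reel dark 89 0.06183864101970696 0.005902438136198895 0.04188923315260507
side rim X [0.0551 0.1141] Y [-0.0545  0.0581] Z 0.0481 slope 0.003
 reel dark 82 0.06504008204633883 0.008628118855610507 0.04271499492211925
[-0.02586957  0.00110699  0.0309689 ] [-3.83628002  0.35743181  1.36864928]
```

step_arm:
  increments:
    - {"tx": 1, "ty": -0.2, "tz": 0.2, "ax": 0, "ay": 0, "az": 0, "claw": -0.1}
    - {"tx": 1, "ty": -0.2, "tz": 0.2, "ax": 0, "ay": 0, "az": 0, "claw": -0.1}
    - {"tx": 1, "ty": -0.2, "tz": 0.2, "ax": 0, "ay": 0, "az": 0, "claw": -0.1}
    - {"tx": 1, "ty": -0.2, "tz": 0.2, "ax": 0, "ay": 0, "az": 0, "claw": -0.1}
    - {"tx": 1, "ty": -0.2, "tz": 0.2, "ax": 0, "ay": 0, "az": 0, "claw": -0.1}
    - {"tx": 1, "ty": -0.2, "tz": 0.2, "ax": 0, "ay": 0, "az": 0, "claw": -0.1}

```text
time_s: 17.85
tcp_pos: [0.496, 0.0845, 0.0556]
eef_rot: [180.0, 0.0, -11.9]
contact_force: [-5.5, 1.5, 1.5]
gripper_width: 0.0395
```

step_arm:
  increments:
    - {"tx": 1, "ty": -0.2, "tz": 0.2, "ax": 0, "ay": 0, "az": 0, "claw": -0.1}
    - {"tx": 1, "ty": -0.2, "tz": 0.2, "ax": 0, "ay": 0, "az": 0, "claw": -0.1}
    - {"tx": 1, "ty": -0.2, "tz": 0.2, "ax": 0, "ay": 0, "az": 0, "claw": -0.1}
    - {"tx": 1, "ty": -0.2, "tz": 0.2, "ax": 0, "ay": 0, "az": 0, "claw": -0.1}
    - {"tx": 1, "ty": -0.2, "tz": 0.2, "ax": 0, "ay": 0, "az": 0, "claw": -0.1}
    - {"tx": 1, "ty": -0.2, "tz": 0.2, "ax": 0, "ay": 0, "az": 0, "claw": -0.1}

```text
time_s: 18.45
tcp_pos: [0.502, 0.0833, 0.0568]
eef_rot: [180.0, 0.0, -11.9]
contact_force: [-4.7, 0.4, 1.5]
gripper_width: 0.0395
```

step_arm:
  increments:
    - {"tx": 1, "ty": -0.2, "tz": 0.2, "ax": 0, "ay": 0, "az": 0, "claw": -0.1}
    - {"tx": 1, "ty": -0.2, "tz": 0.2, "ax": 0, "ay": 0, "az": 0, "claw": -0.1}
    - {"tx": 1, "ty": -0.2, "tz": 0.2, "ax": 0, "ay": 0, "az": 0, "claw": -0.1}
    - {"tx": 1, "ty": -0.2, "tz": 0.2, "ax": 0, "ay": 0, "az": 0, "claw": -0.1}
    - {"tx": 1, "ty": -0.2, "tz": 0.2, "ax": 0, "ay": 0, "az": 0, "claw": -0.1}
    - {"tx": 1, "ty": -0.2, "tz": 0.2, "ax": 0, "ay": 0, "az": 0, "claw": -0.1}

```text
time_s: 19.05
tcp_pos: [0.508, 0.0821, 0.058]
eef_rot: [180.0, 0.0, -11.9]
contact_force: [-5.4, 1.4, 1.4]
gripper_width: 0.0392
```

step_arm:
  increments:
    - {"tx": 1, "ty": -0.2, "tz": 0.2, "ax": 0, "ay": 0, "az": 0, "claw": -0.1}
    - {"tx": 1, "ty": -0.2, "tz": 0.2, "ax": 0, "ay": 0, "az": 0, "claw": -0.1}
    - {"tx": 1, "ty": -0.2, "tz": 0.2, "ax": 0, "ay": 0, "az": 0, "claw": -0.1}
    - {"tx": 1, "ty": -0.2, "tz": 0.2, "ax": 0, "ay": 0, "az": 0, "claw": -0.1}
    - {"tx": 1, "ty": -0.2, "tz": 0.2, "ax": 0, "ay": 0, "az": 0, "claw": -0.1}
    - {"tx": 1, "ty": -0.2, "tz": 0.2, "ax": 0, "ay": 0, "az": 0, "claw": -0.1}

```text
time_s: 19.65
tcp_pos: [0.5141, 0.0809, 0.0592]
eef_rot: [-180.0, -0.0, -11.9]
contact_force: [-4.1, 1.3, 0.9]
gripper_width: 0.0393
```

step_arm:
  increments:
    - {"tx": 1, "ty": -0.2, "tz": 0.2, "ax": 0, "ay": 0, "az": 0, "claw": -0.1}
    - {"tx": 1, "ty": -0.2, "tz": 0.2, "ax": 0, "ay": 0, "az": 0, "claw": -0.1}
    - {"tx": 1, "ty": -0.2, "tz": 0.2, "ax": 0, "ay": 0, "az": 0, "claw": -0.1}
    - {"tx": 1, "ty": -0.2, "tz": 0.2, "ax": 0, "ay": 0, "az": 0, "claw": -0.1}
    - {"tx": 1, "ty": -0.2, "tz": 0.2, "ax": 0, "ay": 0, "az": 0, "claw": -0.1}
    - {"tx": 1, "ty": -0.2, "tz": 0.2, "ax": 0, "ay": 0, "az": 0, "claw": -0.1}
    - {"tx": 1, "ty": -0.2, "tz": 0.2, "ax": 0, "ay": 0, "az": 0, "claw": -0.1}
    - {"tx": 1, "ty": -0.3, "tz": 0.2, "ax": 0, "ay": 0, "az": 0, "claw": -0.1}

```text
time_s: 20.45
tcp_pos: [0.5221, 0.0793, 0.0608]
eef_rot: [-180.0, -0.0, -11.9]
contact_force: [-3.9, 0.9, -1.2]
gripper_width: 0.0388
```

step_arm:
  increments:
    - {"tx": 1, "ty": -0.2, "tz": 0.2, "ax": 0, "ay": 0, "az": 0, "claw": -0.1}
    - {"tx": 1, "ty": -0.2, "tz": 0.2, "ax": 0, "ay": 0, "az": 0, "claw": -0.1}
    - {"tx": 1, "ty": -0.2, "tz": 0.2, "ax": 0, "ay": 0, "az": 0, "claw": -0.1}
    - {"tx": 1, "ty": -0.2, "tz": 0.2, "ax": 0, "ay": 0, "az": 0, "claw": -0.1}
    - {"tx": 1, "ty": -0.2, "tz": 0.2, "ax": 0, "ay": 0, "az": 0, "claw": -0.1}
    - {"tx": 1, "ty": -0.2, "tz": 0.2, "ax": 0, "ay": 0, "az": 0, "claw": -0.1}
    - {"tx": 1, "ty": -0.2, "tz": 0.2, "ax": 0, "ay": 0, "az": 0, "claw": -0.1}
    - {"tx": 1, "ty": -0.3, "tz": 0.2, "ax": 0, "ay": 0, "az": 0, "claw": -0.1}

```text
time_s: 21.25
tcp_pos: [0.53, 0.0775, 0.0624]
eef_rot: [-180.0, -0.0, -11.9]
contact_force: [-3.6, 0.1, -0.3]
gripper_width: 0.0397
```

step_arm:
  increments:
    - {"tx": 1, "ty": -0.2, "tz": 0.2, "ax": 0, "ay": 0, "az": 0, "claw": -0.1}
    - {"tx": 1, "ty": -0.2, "tz": 0.2, "ax": 0, "ay": 0, "az": 0, "claw": -0.1}
    - {"tx": 1, "ty": -0.2, "tz": 0.2, "ax": 0, "ay": 0, "az": 0, "claw": -0.1}
    - {"tx": 1, "ty": -0.2, "tz": 0.2, "ax": 0, "ay": 0, "az": 0, "claw": -0.1}
    - {"tx": 1, "ty": -0.2, "tz": 0.2, "ax": 0, "ay": 0, "az": 0, "claw": -0.1}
    - {"tx": 1, "ty": -0.2, "tz": 0.2, "ax": 0, "ay": 0, "az": 0, "claw": -0.1}
    - {"tx": 1, "ty": -0.2, "tz": 0.2, "ax": 0, "ay": 0, "az": 0, "claw": -0.1}
    - {"tx": 1, "ty": -0.3, "tz": 0.2, "ax": 0, "ay": 0, "az": 0, "claw": -0.1}

```text
time_s: 22.05
tcp_pos: [0.538, 0.0758, 0.064]
eef_rot: [-180.0, 0.0, -11.9]
contact_force: [-4.0, 1.6, -0.4]
gripper_width: 0.0394
```

step_arm:
  increments:
    - {"tx": 1, "ty": -0.2, "tz": 0.2, "ax": 0, "ay": 0, "az": 0, "claw": -0.1}
    - {"tx": 1, "ty": -0.2, "tz": 0.2, "ax": 0, "ay": 0, "az": 0, "claw": -0.1}
    - {"tx": 1, "ty": -0.2, "tz": 0.2, "ax": 0, "ay": 0, "az": 0, "claw": -0.1}
    - {"tx": 1, "ty": -0.2, "tz": 0.2, "ax": 0, "ay": 0, "az": 0, "claw": -0.1}
    - {"tx": 1, "ty": -0.2, "tz": 0.2, "ax": 0, "ay": 0, "az": 0, "claw": -0.1}
    - {"tx": 1, "ty": -0.2, "tz": 0.2, "ax": 0, "ay": 0, "az": 0, "claw": -0.1}
    - {"tx": 1, "ty": -0.2, "tz": 0.2, "ax": 0, "ay": 0, "az": 0, "claw": -0.1}
    - {"tx": 1, "ty": -0.3, "tz": 0.2, "ax": 0, "ay": 0, "az": 0, "claw": -0.1}

```text
time_s: 22.85
tcp_pos: [0.546, 0.0741, 0.0656]
eef_rot: [180.0, 0.0, -11.9]
contact_force: [-5.1, 0.3, 0.9]
gripper_width: 0.0392
```

```bash
python3 - <<'E'
from m4 import *
crate();p=r.get_state();print(toramp(p['tcp_pos'],rim-.045*n),p['contact_force'])
E
```

```text
scene rim X [0.0512 0.1758] Y [-0.0543  0.057 ] Z 0.0469 slope 0.03
 reel dark 86 0.12183395251654178 -0.004837560499089087 0.046049309067645414
side rim X [0.115  0.1707] Y [-0.0067  0.0579] Z 0.0487 slope -0.066
[0.03240586 0.00126975 0.0305924 ] [-3.66365252  1.21731359  1.78689191]
```

step_arm:
  increments:
    - {"tx": 1, "ty": -0.2, "tz": 0.2, "ax": 0, "ay": 0, "az": 0, "claw": -0.1}
    - {"tx": 1, "ty": -0.2, "tz": 0.2, "ax": 0, "ay": 0, "az": 0, "claw": -0.1}
    - {"tx": 1, "ty": -0.2, "tz": 0.2, "ax": 0, "ay": 0, "az": 0, "claw": -0.1}
    - {"tx": 1, "ty": -0.2, "tz": 0.2, "ax": 0, "ay": 0, "az": 0, "claw": -0.1}
    - {"tx": 1, "ty": -0.2, "tz": 0.2, "ax": 0, "ay": 0, "az": 0, "claw": -0.1}
    - {"tx": 1, "ty": -0.2, "tz": 0.2, "ax": 0, "ay": 0, "az": 0, "claw": -0.1}
    - {"tx": 1, "ty": -0.2, "tz": 0.2, "ax": 0, "ay": 0, "az": 0, "claw": -0.1}
    - {"tx": 1, "ty": -0.3, "tz": 0.3, "ax": 0, "ay": 0, "az": 0, "claw": -0.1}

```text
time_s: 23.75
tcp_pos: [0.5537, 0.0724, 0.0673]
eef_rot: [180.0, 0.0, -11.9]
contact_force: [-5.7, 1.0, 1.3]
gripper_width: 0.0394
```

step_arm:
  increments:
    - {"tx": 1, "ty": -0.2, "tz": 0.2, "ax": 0, "ay": 0, "az": 0, "claw": -0.1}
    - {"tx": 1, "ty": -0.2, "tz": 0.2, "ax": 0, "ay": 0, "az": 0, "claw": -0.1}
    - {"tx": 1, "ty": -0.2, "tz": 0.2, "ax": 0, "ay": 0, "az": 0, "claw": -0.1}
    - {"tx": 1, "ty": -0.2, "tz": 0.2, "ax": 0, "ay": 0, "az": 0, "claw": -0.1}
    - {"tx": 1, "ty": -0.2, "tz": 0.2, "ax": 0, "ay": 0, "az": 0, "claw": -0.1}
    - {"tx": 1, "ty": -0.2, "tz": 0.2, "ax": 0, "ay": 0, "az": 0, "claw": -0.1}
    - {"tx": 1, "ty": -0.2, "tz": 0.2, "ax": 0, "ay": 0, "az": 0, "claw": -0.1}
    - {"tx": 1, "ty": -0.3, "tz": 0.3, "ax": 0, "ay": 0, "az": 0, "claw": -0.1}

```text
time_s: 24.55
tcp_pos: [0.5622, 0.0708, 0.0689]
eef_rot: [-180.0, -0.0, -11.9]
contact_force: [-3.3, 1.6, -1.2]
gripper_width: 0.0395
```

step_arm:
  increments:
    - {"tx": 1, "ty": -0.2, "tz": 0.2, "ax": 0, "ay": 0, "az": 0, "claw": -0.1}
    - {"tx": 1, "ty": -0.2, "tz": 0.2, "ax": 0, "ay": 0, "az": 0, "claw": -0.1}
    - {"tx": 1, "ty": -0.2, "tz": 0.2, "ax": 0, "ay": 0, "az": 0, "claw": -0.1}
    - {"tx": 1, "ty": -0.2, "tz": 0.2, "ax": 0, "ay": 0, "az": 0, "claw": -0.1}
    - {"tx": 1, "ty": -0.2, "tz": 0.2, "ax": 0, "ay": 0, "az": 0, "claw": -0.1}
    - {"tx": 1, "ty": -0.2, "tz": 0.2, "ax": 0, "ay": 0, "az": 0, "claw": -0.1}
    - {"tx": 1, "ty": -0.2, "tz": 0.2, "ax": 0, "ay": 0, "az": 0, "claw": -0.1}
    - {"tx": 1, "ty": -0.3, "tz": 0.3, "ax": 0, "ay": 0, "az": 0, "claw": -0.1}

```text
time_s: 25.35
tcp_pos: [0.57, 0.069, 0.0707]
eef_rot: [180.0, 0.0, -11.9]
contact_force: [-4.0, 1.0, -0.5]
gripper_width: 0.0393
```

step_arm:
  increments:
    - {"tx": 1, "ty": -0.2, "tz": 0.2, "ax": 0, "ay": 0, "az": 0, "claw": -0.1}
    - {"tx": 1, "ty": -0.2, "tz": 0.2, "ax": 0, "ay": 0, "az": 0, "claw": -0.1}
    - {"tx": 1, "ty": -0.2, "tz": 0.2, "ax": 0, "ay": 0, "az": 0, "claw": -0.1}
    - {"tx": 1, "ty": -0.2, "tz": 0.2, "ax": 0, "ay": 0, "az": 0, "claw": -0.1}
    - {"tx": 1, "ty": -0.2, "tz": 0.2, "ax": 0, "ay": 0, "az": 0, "claw": -0.1}
    - {"tx": 1, "ty": -0.2, "tz": 0.2, "ax": 0, "ay": 0, "az": 0, "claw": -0.1}
    - {"tx": 1, "ty": -0.2, "tz": 0.2, "ax": 0, "ay": 0, "az": 0, "claw": -0.1}
    - {"tx": 1, "ty": -0.3, "tz": 0.2, "ax": 0, "ay": 0, "az": 0, "claw": -0.1}

```text
time_s: 26.15
tcp_pos: [0.578, 0.0673, 0.0723]
eef_rot: [-180.0, -0.0, -11.9]
contact_force: [-2.5, 0.7, -1.1]
gripper_width: 0.0397
```

step_arm:
  increments:
    - {"tx": 1, "ty": -0.2, "tz": 0.2, "ax": 0, "ay": 0, "az": 0, "claw": -0.1}
    - {"tx": 1, "ty": -0.2, "tz": 0.2, "ax": 0, "ay": 0, "az": 0, "claw": -0.1}
    - {"tx": 1, "ty": -0.2, "tz": 0.2, "ax": 0, "ay": 0, "az": 0, "claw": -0.1}
    - {"tx": 1, "ty": -0.2, "tz": 0.2, "ax": 0, "ay": 0, "az": 0, "claw": -0.1}
    - {"tx": 1, "ty": -0.2, "tz": 0.2, "ax": 0, "ay": 0, "az": 0, "claw": -0.1}

```text
time_s: 26.65
tcp_pos: [0.583, 0.0663, 0.0733]
eef_rot: [180.0, 0.0, -11.9]
contact_force: [-3.1, 1.4, -0.9]
gripper_width: 0.0398
```

```bash
python3 - <<'E'
from m4 import *
crate();p=r.get_state();print(toramp(p['tcp_pos'],rim-.045*n),p['contact_force'])
E
```

```text
scene rim X [0.0944 0.218 ] Y [-0.0546  0.0569] Z 0.0462 slope -0.019
 reel dark 157 0.15898500818541458 -0.0048598156812217795 0.04093835724183484
side rim X [0.1573 0.2156] Y [0.03   0.0583] Z 0.0459 slope -0.072
 reel dark 107 0.25196217758110256 0.02086485556108953 0.03189784645593177
[0.07105066 0.00126679 0.03063924] [-1.92762842 -0.09131399 -0.81410336]
```

The front has tipped down and the rear is still on the lip, with about 14 mm left. I'm slowing down.

step_arm:
  increments:
    - {"tx": 1, "ty": -0.2, "tz": 0.2, "ax": 0, "ay": 0, "az": 0, "claw": -0.1}
    - {"tx": 1, "ty": -0.2, "tz": 0.2, "ax": 0, "ay": 0, "az": 0, "claw": -0.1}
    - {"tx": 1, "ty": -0.2, "tz": 0.2, "ax": 0, "ay": 0, "az": 0, "claw": -0.1}
    - {"tx": 1, "ty": -0.2, "tz": 0.2, "ax": 0, "ay": 0, "az": 0, "claw": -0.1}
    - {"tx": 1, "ty": -0.2, "tz": 0.2, "ax": 0, "ay": 0, "az": 0, "claw": -0.1}
    - {"tx": 1, "ty": -0.2, "tz": 0.2, "ax": 0, "ay": 0, "az": 0, "claw": -0.1}

```text
time_s: 27.35
tcp_pos: [0.589, 0.0651, 0.0745]
eef_rot: [180.0, 0.0, -11.9]
contact_force: [-2.2, 0.6, -1.3]
gripper_width: 0.0394
```

step_arm:
  increments:
    - {"tx": 0.7, "ty": -0.2, "tz": 0.2, "ax": 0, "ay": 0, "az": 0, "claw": -0.1}
    - {"tx": 0.7, "ty": -0.1, "tz": 0.1, "ax": 0, "ay": 0, "az": 0, "claw": -0.1}
    - {"tx": 0.6, "ty": -0.1, "tz": 0.1, "ax": 0, "ay": 0, "az": 0, "claw": -0.1}

```text
time_s: 27.65
tcp_pos: [0.591, 0.0647, 0.0749]
eef_rot: [-180.0, -0.0, -11.9]
contact_force: [-2.9, -0.1, -1.4]
gripper_width: 0.0395
```

step_arm:
  increments:
    - {"tx": 0.5, "ty": -0.1, "tz": 0.1, "ax": 0, "ay": 0, "az": 0, "claw": -0.1}
    - {"tx": 0.5, "ty": -0.1, "tz": 0.1, "ax": 0, "ay": 0, "az": 0, "claw": -0.1}
    - {"tx": 0.5, "ty": -0.1, "tz": 0.1, "ax": 0, "ay": 0, "az": 0, "claw": -0.1}

```text
time_s: 27.95
tcp_pos: [0.5925, 0.0644, 0.0752]
eef_rot: [180.0, -0.0, -11.9]
contact_force: [-2.7, 0.3, -0.7]
gripper_width: 0.0393
```

step_arm:
  increments:
    - {"tx": 0.5, "ty": -0.1, "tz": 0.1, "ax": 0, "ay": 0, "az": 0, "claw": -0.1}
    - {"tx": 0.5, "ty": -0.1, "tz": 0.1, "ax": 0, "ay": 0, "az": 0, "claw": -0.1}

```text
time_s: 28.15
tcp_pos: [0.5935, 0.0642, 0.0754]
eef_rot: [180.0, 0.0, -11.9]
contact_force: [-1.9, -0.1, -2.1]
gripper_width: 0.0394
```

step_arm:
  increments:
    - {"tx": 0.5, "ty": -0.1, "tz": 0.1, "ax": 0, "ay": 0, "az": 0, "claw": -0.1}
    - {"tx": 0.5, "ty": -0.1, "tz": 0.1, "ax": 0, "ay": 0, "az": 0, "claw": -0.1}

```text
time_s: 28.35
tcp_pos: [0.5947, 0.0641, 0.0757]
eef_rot: [-180.0, -0.0, -11.9]
contact_force: [-2.7, 0.7, -1.2]
gripper_width: 0.0397
```

step_arm:
  increments:
    - {"tx": 0.5, "ty": -0.1, "tz": 0.1, "ax": 0, "ay": 0, "az": 0, "claw": -0.1}
    - {"tx": 0.5, "ty": -0.1, "tz": 0.1, "ax": 0, "ay": 0, "az": 0, "claw": -0.1}

```text
time_s: 28.55
tcp_pos: [0.5954, 0.0638, 0.0758]
eef_rot: [180.0, 0.0, -11.9]
contact_force: [-2.5, 0.2, -0.4]
gripper_width: 0.0393
```

step_arm:
  increments:
    - {"tx": 0.5, "ty": -0.1, "tz": 0.1, "ax": 0, "ay": 0, "az": 0, "claw": -0.1}
    - {"tx": 0.5, "ty": -0.1, "tz": 0.1, "ax": 0, "ay": 0, "az": 0, "claw": -0.1}

```text
time_s: 28.75
tcp_pos: [0.5964, 0.0636, 0.076]
eef_rot: [180.0, 0.0, -11.9]
contact_force: [-3.9, 1.0, 1.2]
gripper_width: 0.0397
```

step_arm:
  increments:
    - {"tx": 0.5, "ty": -0.1, "tz": 0.1, "ax": 0, "ay": 0, "az": 0, "claw": -0.1}
    - {"tx": 0.5, "ty": -0.1, "tz": 0.1, "ax": 0, "ay": 0, "az": 0, "claw": -0.1}

```text
time_s: 28.95
tcp_pos: [0.5974, 0.0634, 0.0762]
eef_rot: [180.0, 0.0, -11.9]
contact_force: [-3.7, 1.3, 0.8]
gripper_width: 0.0395
```

```bash
python3 - <<'E'
from m4 import *
crate();p=r.get_state();print(toramp(p['tcp_pos'],rim-.045*n),p['contact_force'])
E
```

```text
scene rim X [0.1076 0.231 ] Y [-0.0545  0.0564] Z 0.0447 slope 0.002
 reel dark 369 0.23102056790794154 -0.0025704055217288446 0.03287122384974265
side rim X [0.1775 0.227 ] Y [0.0395 0.0581] Z 0.0451 slope -0.013
 lip X [0.0795 0.0916] 113
 reel dark 38 0.2529341786506717 0.036444625733040505 0.029407037227603818
[0.0858687  0.00136754 0.03055102] [-3.56796678  1.19458954  1.17030901]
```

The rim now looks flat (slope 0.002). I'll push on gently for the force rise that confirms it.

step_arm:
  increments:
    - {"tx": 0.5, "ty": -0.1, "tz": 0.1, "ax": 0, "ay": 0, "az": 0, "claw": -0.1}
    - {"tx": 0.5, "ty": -0.1, "tz": 0.1, "ax": 0, "ay": 0, "az": 0, "claw": -0.1}

```text
time_s: 29.25
tcp_pos: [0.5979, 0.0632, 0.0763]
eef_rot: [180.0, 0.1, -11.9]
contact_force: [-6.7, 2.1, 3.0]
gripper_width: 0.0396
```

step_arm:
  increments:
    - {"tx": 0.5, "ty": -0.1, "tz": 0.1, "ax": 0, "ay": 0, "az": 0, "claw": -0.1}
    - {"tx": 0.5, "ty": -0.1, "tz": 0.1, "ax": 0, "ay": 0, "az": 0, "claw": -0.1}

```text
time_s: 29.45
tcp_pos: [0.5983, 0.063, 0.0763]
eef_rot: [180.0, 0.1, -11.9]
contact_force: [-8.9, 2.7, 2.8]
gripper_width: 0.0393
```

step_arm:
  increments:
    - {"tx": 0.5, "ty": -0.1, "tz": 0.1, "ax": 0, "ay": 0, "az": 0, "claw": -0.1}
    - {"tx": 0.3, "ty": -0.1, "tz": 0.1, "ax": 0, "ay": 0, "az": 0, "claw": -0.1}

```text
time_s: 29.65
tcp_pos: [0.5987, 0.0629, 0.0764]
eef_rot: [180.0, 0.2, -11.9]
contact_force: [-10.1, 3.7, 3.9]
gripper_width: 0.0393
```

step_arm:
  increments:
    - {"tx": 0.4, "ty": -0.1, "tz": 0.1, "ax": 0, "ay": 0, "az": 0, "claw": -0.1}
    - {"tx": 0, "ty": 0, "tz": 0, "ax": 0, "ay": 0, "az": 0, "claw": -0.1}

```text
time_s: 29.85
tcp_pos: [0.5989, 0.0628, 0.0764]
eef_rot: [180.0, 0.2, -11.9]
contact_force: [-10.0, 4.3, 4.3]
gripper_width: 0.0394
```

The force is 11.7 N in total, so I'm drawing back.

step_arm:
  increments:
    - {"tx": -2, "ty": 0.4, "tz": -0.2, "ax": 0, "ay": 0, "az": 0, "claw": -0.1}
    - {"tx": -4, "ty": 0.8, "tz": -0.6, "ax": 0, "ay": 0, "az": 0, "claw": -0.1}
    - {"tx": -10, "ty": 2, "tz": -1, "ax": 0, "ay": 0, "az": 0, "claw": -0.1}
    - {"tx": -20, "ty": 4, "tz": 0, "ax": 0, "ay": 0, "az": 0, "claw": -0.1}
    - {"tx": -20, "ty": 4, "tz": 10, "ax": 0, "ay": 0, "az": 0, "claw": -0.1}
    - {"tx": -20, "ty": 4, "tz": 30, "ax": 0, "ay": 0, "az": 0, "claw": -0.1}
    - {"tx": -20, "ty": 4, "tz": 35, "ax": 0, "ay": 0, "az": 0, "claw": -0.1}
    - {"tx": -10, "ty": 2, "tz": 35, "ax": 0, "ay": 0, "az": 0, "claw": -0.1}
    - {"tx": 0, "ty": 0, "tz": 0, "ax": 0, "ay": 0, "az": 0, "claw": -0.1}

```text
time_s: 30.75
tcp_pos: [0.4963, 0.0853, 0.1905]
eef_rot: [-179.7, -0.5, -11.8]
contact_force: [1.4, -0.3, -0.5]
gripper_width: 0.039
```

```bash
python3 - <<'E'
from m4 import *
crate();p=r.get_state();print(p['tcp_pos'],p['contact_force'],p['time_s'])
a=np.load('scene.npz')['image'][190:340,90:440];b=np.load('side.npz')['image'][180:330,180:420]
cv2.imwrite('pics/e1.png',np.vstack([cv2.resize(a,(700,300),interpolation=2),cv2.resize(b,(700,300),interpolation=2)]))
E
```

```text
scene rim X [0.1079 0.2319] Y [-0.0546  0.0562] Z 0.0446 slope 0.001
 reel dark 371 0.2314302665847275 -0.002495771055686337 0.03347619676611074
side rim X [0.1061 0.2275] Y [-0.0544  0.0576] Z 0.0449 slope -0.003
 lip X [0.0805 0.1001] 320
 reel dark 26 0.16479115199484146 0.005505849542452331 0.03935401824095539
[0.49502122 0.08449984 0.18642767] [-0.27398522 -0.134854   -0.15107711] 30.85
```

View pics/e1.png

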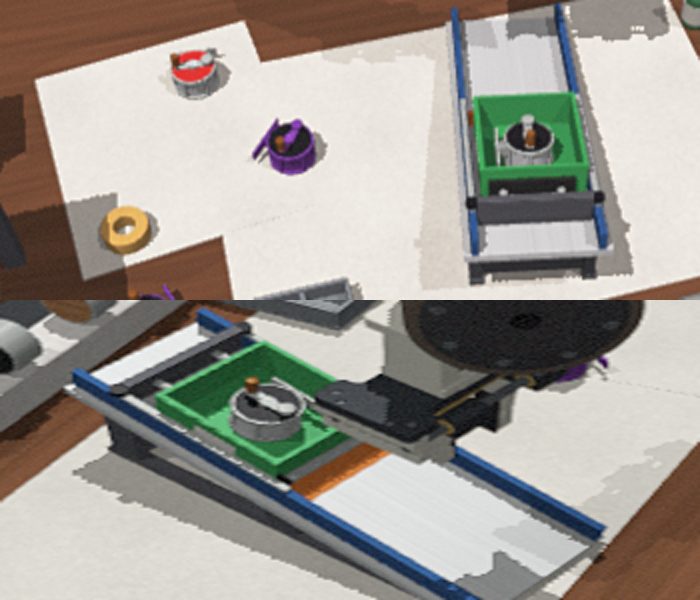

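The crate lies flat behind the lip with the reel in it. The rim is at 44.7 mm with slope about 0, as on the bare ramp, and the robot is clear. I'm handing in.

```bash
python3 -c "
from plant import r
print(r.close_job())"
```

```text
the job is handed in; nothing more can be done
None
```

The black-faced reel is in the green crate, and the crate lies flat on the ramp with its rear edge behind the orange lip. I handed the job in at about 31 s, and no verdict was reported.

- **Reel:** I set it in the crate and let go while the crate was still below the lip. The last pictures show it standing near the middle of the crate. My automatic reel reading in the last overhead picture had locked onto the dark buffer, so I relied on the picture and the side camera there.
- **Push:** Pushing the crate took about 2.5 to 6 N by the readings at the end of each move. I drew back when the force reached about 11.7 N against the buffer.
- **Final position:** Both cameras put the crate about 167 mm up from where it started. The rim slope is within 0.003 and its height is unchanged at about 45 mm, so the crate has dropped flat.
- **Lip position:** The two cameras disagreed on the lip's back by about 5 mm. The flat rim and the force rise settled it.
- **Surroundings:** The last pictures show the robot clear of everything and the red reel and brass spool looking undisturbed. I did not measure their positions again, and the bottle, jar, screwdriver and brush were not re-checked; the arm did not go near them.

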